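# Seasoning jars from rack to caddy in reverse order

## Robot

A 6-joint arm with a two-finger parallel gripper is mounted at the origin on the work surface. World frame = base frame: x ahead of the robot, y to its left, z up, the work surface at z = 0. Lengths are in m, angles in rad, forces in N, time in s.
With the tool pointing down it reaches from about 0.35 to 0.8 m from the base axis. Payload 7.3 kg.
Tool frame: the origin (TCP) lies midway between the tips of the shut fingers; the grasp point (between the pads) lies robot.grip_depth behind it (robot.grip_depth is the distance from the TCP to the grasp point, in m); z points along the fingers, y is the line along which they close (so a half turn about z gives the same grasp; the last joint's range is limited). The gripper opens to 85 mm and grips with 20 to 120 N. Pads are 22 mm wide; open, the fingers measure 114 mm over their backs; the gripper's body (76 mm by 85 mm) begins 54 mm behind the grasp point. The pads swing forward as they close: fully open they stand 13 mm farther back than shut.
Start: joints at [-1.267, 0.342, 1.524, -0, 1.275, -0.146], TCP at [0.228, -0.473, 0.231] pointing down, gripper open.
Joint ranges: [-2.53, 2.53], [-0.77, 2.02], [0.04, 2.7], [-1, 4.14], [0.28, 2.66], [-3.11, 3.11]. Speed limits (rad/s): [2.57, 2.57, 3.14, 3.14, 3.14, 3.14].

## Interface

Orientations are given as a unit quaternion [x, y, z, w].
In Python, from cell import robot gives the robot as it stands.
- The arm moves only by the tool play_rows, never from a script. Its argument "plan" is a list of rows, each a list of 5 numbers: the gripper's target within -1 to 1 (shut at 1, half-way at 0, fully open at -1), then the shift along the tool's x, y, z each as a share of 25 mm, from -1 to 1, then the turn about the tool's z as a share of 1.5 rad, from -1 to 1. In form: [[jaw, x, y, z, twist], ...]. A call has 1 to 20 rows; each row shifts and turns the commanded pose from where the row before left it, along the tool's axes as they then stand; what a row does not reach is not made up. A row lasts 1/10 s, in which the tool goes at most 50 mm and 8.59 degrees, less where a joint would pass 70% of its speed; a pose out of reach is approached as far as the arm can. A call with a number of a shift or a turn outside -1 to 1 is refused whole. A call with a gripper value outside its range is refused whole. The fingers move at their own pace and stop on an object; "squeeze" is the grip in N (left out, the last holds). Time passes only in rows, so rows that do not move let the fingers close. It gives the time, the measured TCP pose, the force, the opening and the grip force at its end, in the units of the state.
- robot.state(): the state, without advancing time (a new reading comes with each control period).
- robot.read_camera(name): name is "scene" or "top" or "wrist"; returns the picture (480x640x3 uint8, red, green, blue); there is no depth.
- robot.camera_params(name): a dict with "intrinsics" (3x3 intrinsics, pixels), "R" (3x3) and "t" (3): a world point X has camera coordinates R X + t; the wrist camera has in their place "tool_from_camera" (4x4, takes a point from camera to tool coordinates, whose origin is the TCP and whose axes are the flange's). Camera axes: x right, y down, z forward; pixel columns grow to the right and rows downward; lengths in m; the calibration is good to about 2 mm. A picture is of the moment at which its call begins: read the wrist's pose just before it. camera_params takes no time and is no camera call.
- robot.job_done(): hands the job in; it is judged then, once.
The state is a dict: "t": time; "joint_positions": joint angles; "qvel": joint speeds; "tau": joint torques, N m; "tool_pos": TCP position; "tool_rot": TCP orientation; "wrist_force": force on the tool from outside, world axes, zero at the start; "moment": the same for the moment, N m; "grip_width": finger opening in m; "grip_force": force on a finger pad.
Only numpy, scipy, OpenCV 4.12 (cv2) and the standard library are available. Lean on these libraries where they do the work, as an engineer would, in place of code of your own. Each camera call takes 0.05 s, during which the arm holds its last target. There are 200 camera calls.

## Task

For the cooking class, move the four seasoning jars from the wooden rack to the blue serving caddy, one jar to a bay, in reverse order: the jar that was leftmost in the rack goes into the rightmost bay of the caddy, and so on, because the caddy will be used from the other side of the table. Do not tip a jar over on the way, and leave all four standing upright on the floors of their bays.

Things in the scene. Friction and masses are not known exactly. Their poses are not given: they have to be found in the camera images.
- spice_rack: Source rack: low brown wooden tray, fixed, 76 (x) x 286 (y) x 18 mm high, with a row of four square bays along its y axis, centred at x = 0, y = -105, -35, 35, 105 mm. Each bay is 64 x 64 mm inside; floor 6 mm thick, walls and dividers 6 mm thick, their tops 18 mm above the table. Origin: centre of the underside, on the table. It stands left or right of the middle of the table, turned at most 0.35 rad.
- serving_caddy: Target rack: the same low four-bay tray (same bays, sizes and origin) in blue plastic with small white loop handles at its two ends (to y = +-162 mm, 16 mm high), fixed, empty at the start. It stands on the other side of the table from the wooden rack, turned at most 0.35 rad, so that both rows run roughly left to right as the robot sees them.
- jar_red: Seasoning jar with red lid and red band near its foot, closed, with white sides: an upright cylinder 46 mm in diameter and 68 mm high, with a lid 44 mm in diameter above it, 88 mm high in all; 0.11 to 0.21 kg. Loose. Origin: centre of the underside, z axis up through the lid. At the start it stands upright in a bay of the wooden rack, within about 5 mm of the middle of the bay.
- jar_yellow: Seasoning jar with yellow lid and yellow band near its foot, closed, with white sides: an upright cylinder 46 mm in diameter and 68 mm high, with a lid 44 mm in diameter above it, 88 mm high in all; 0.11 to 0.21 kg. Loose. Origin: centre of the underside, z axis up through the lid. At the start it stands upright in a bay of the wooden rack, within about 5 mm of the middle of the bay.
- jar_green: Seasoning jar with green lid and green band near its foot, closed, with white sides: an upright cylinder 46 mm in diameter and 68 mm high, with a lid 44 mm in diameter above it, 88 mm high in all; 0.11 to 0.21 kg. Loose. Origin: centre of the underside, z axis up through the lid. At the start it stands upright in a bay of the wooden rack, within about 5 mm of the middle of the bay.
- jar_blue: Seasoning jar with blue lid and blue band near its foot, closed, with white sides: an upright cylinder 46 mm in diameter and 68 mm high, with a lid 44 mm in diameter above it, 88 mm high in all; 0.11 to 0.21 kg. Loose. Origin: centre of the underside, z axis up through the lid. At the start it stands upright in a bay of the wooden rack, within about 5 mm of the middle of the bay.
- tag_red: Red marker block, 20 (x) x 44 (y) x 22 mm high, fixed at the far (+x) edge of the wooden rack, its middle 50 mm from the row's centre line, beside the bay in which the red jar starts; it stays there and so records the starting order. Origin: centre of the underside, axes as the rack's.
- tag_yellow: Yellow marker block, 20 (x) x 44 (y) x 22 mm high, fixed at the far (+x) edge of the wooden rack, its middle 50 mm from the row's centre line, beside the bay in which the yellow jar starts; it stays there and so records the starting order. Origin: centre of the underside, axes as the rack's.
- tag_green: Green marker block, 20 (x) x 44 (y) x 22 mm high, fixed at the far (+x) edge of the wooden rack, its middle 50 mm from the row's centre line, beside the bay in which the green jar starts; it stays there and so records the starting order. Origin: centre of the underside, axes as the rack's.
- tag_blue: Blue marker block, 20 (x) x 44 (y) x 22 mm high, fixed at the far (+x) edge of the wooden rack, its middle 50 mm from the row's centre line, beside the bay in which the blue jar starts; it stays there and so records the starting order. Origin: centre of the underside, axes as the rack's.
Not all that is in view belongs to the job. What is shaped like the tag_blue but pink or white is not meant. Leave any pink look-alike of the tag_green alone.

How it is judged:
At the end, for the whole second after the job is handed in: Each jar stands in the caddy bay that mirrors its tag's rack bay (tag at y in the rack's frame, jar at -y in the caddy's), within 13 mm of the bay's middle in x and y, its underside on the bay floor (2 to 10 mm above the caddy's underside), upright within 0.1 rad, released and at rest (((y of tag_red in the frame of spice_rack between -0.117 and -0.093 m and y of jar_red in the frame of serving_caddy between 0.092 and 0.118 m) or (y of tag_red in the frame of spice_rack between -0.047 and -0.023 m and y of jar_red in the frame of serving_caddy between 0.022 and 0.048 m) or (y of tag_red in the frame of spice_rack between 0.023 and 0.047 m and y of jar_red in the frame of serving_caddy between -0.048 and -0.022 m) or (y of tag_red in the frame of spice_rack between 0.093 and 0.117 m and y of jar_red in the frame of serving_caddy between -0.118 and -0.092 m)) and x of jar_red in the frame of serving_caddy between -0.013 and 0.013 m and z of jar_red in the frame of serving_caddy between 0.002 and 0.01 m and angle between each of jar_red, jar_yellow, jar_green, jar_blue's own z axis and vertical below 0.1 rad and linear speed of each of jar_red, jar_yellow, jar_green, jar_blue below 0.02 m/s and angular speed of each of jar_red, jar_yellow, jar_green, jar_blue below 0.3 rad/s and ((y of tag_yellow in the frame of spice_rack between -0.117 and -0.093 m and y of jar_yellow in the frame of serving_caddy between 0.092 and 0.118 m) or (y of tag_yellow in the frame of spice_rack between -0.047 and -0.023 m and y of jar_yellow in the frame of serving_caddy between 0.022 and 0.048 m) or (y of tag_yellow in the frame of spice_rack between 0.023 and 0.047 m and y of jar_yellow in the frame of serving_caddy between -0.048 and -0.022 m) or (y of tag_yellow in the frame of spice_rack between 0.093 and 0.117 m and y of jar_yellow in the frame of serving_caddy between -0.118 and -0.092 m)) and x of jar_yellow in the frame of serving_caddy between -0.013 and 0.013 m and z of jar_yellow in the frame of serving_caddy between 0.002 and 0.01 m and ((y of tag_green in the frame of spice_rack between -0.117 and -0.093 m and y of jar_green in the frame of serving_caddy between 0.092 and 0.118 m) or (y of tag_green in the frame of spice_rack between -0.047 and -0.023 m and y of jar_green in the frame of serving_caddy between 0.022 and 0.048 m) or (y of tag_green in the frame of spice_rack between 0.023 and 0.047 m and y of jar_green in the frame of serving_caddy between -0.048 and -0.022 m) or (y of tag_green in the frame of spice_rack between 0.093 and 0.117 m and y of jar_green in the frame of serving_caddy between -0.118 and -0.092 m)) and x of jar_green in the frame of serving_caddy between -0.013 and 0.013 m and z of jar_green in the frame of serving_caddy between 0.002 and 0.01 m and ((y of tag_blue in the frame of spice_rack between -0.117 and -0.093 m and y of jar_blue in the frame of serving_caddy between 0.092 and 0.118 m) or (y of tag_blue in the frame of spice_rack between -0.047 and -0.023 m and y of jar_blue in the frame of serving_caddy between 0.022 and 0.048 m) or (y of tag_blue in the frame of spice_rack between 0.023 and 0.047 m and y of jar_blue in the frame of serving_caddy between -0.048 and -0.022 m) or (y of tag_blue in the frame of spice_rack between 0.093 and 0.117 m and y of jar_blue in the frame of serving_caddy between -0.118 and -0.092 m)) and x of jar_blue in the frame of serving_caddy between -0.013 and 0.013 m and z of jar_blue in the frame of serving_caddy between 0.002 and 0.01 m); the robot touches nothing.
It fails at once if the red jar is tipped by more than 0.6 rad (angle between jar_red's own z axis and vertical above 0.6 rad).
It fails at once if the yellow jar is tipped by more than 0.6 rad (angle between jar_yellow's own z axis and vertical above 0.6 rad).
It fails at once if the green jar is tipped by more than 0.6 rad (angle between jar_green's own z axis and vertical above 0.6 rad).
It fails at once if the blue jar is tipped by more than 0.6 rad (angle between jar_blue's own z axis and vertical above 0.6 rad).
It also fails if it takes over 102 s, if anything falls off the work surface, if the arm or the gripper's body presses on something with over 40 N, if the wrist force passes 120 N, or if a joint passes its speed limit or range.

## Working session

There is one attempt and no reset: what is moved stays moved. The work goes in short steps, Python scripts to look and compute and a tool call to move; the robot and the scene stay as the last step left them, time stands still between calls to the robot, and variables do not carry over. Pictures are saved under pics/ and viewed, at most 14 in all, crops included, and the job is handed in when it is done.

Besides the shell and the picture viewer there is one more tool, called after "Call:" as name(argument=value, ...) on one line, values as JSON. play_rows: Moves the arm, as the interface text tells. Shift numbers are shares of 25 mm and turn numbers shares of 1.5 rad, none past 1 either way. Its arguments: {"type":"object","properties":{"plan":{"type":"array","items":{"type":"array","items":{"type":"number"}}},"squeeze":{"type":"number"}},"required":["plan"]}

```bash
mkdir -p pics; ls
python3 - <<'E'
from cell import robot
import cv2
print(robot.state(), robot.grip_depth)
for n in ("top","scene"):
    cv2.imwrite(f"pics/{n}0.png",robot.read_camera(n)[:,:,::-1])
    print(robot.camera_params(n))
print(robot.camera_params("wrist"))
E
```

```text
pics
{'t': 0.0, 'joint_positions': array([-1.26699426e+00,  3.42713425e-01,  1.52504112e+00, -3.27464160e-05,
        1.27538571e+00, -1.45961002e-01]), 'qvel': array([ 4.00438252e-05,  1.73041883e-03,  2.21676282e-03,  5.72628060e-04,
       -1.25497934e-03, -2.81729491e-04]), 'tau': array([-5.27687844e-04, -4.33675003e+01, -2.46005934e+01, -1.56317624e-04,
        8.00030917e-03,  1.94362286e-05]), 'tool_pos': array([ 0.2281507 , -0.47237987,  0.23062237]), 'tool_rot': array([ 9.74819173e-01,  2.22995471e-01, -7.66168219e-05, -7.70156353e-04]), 'wrist_force': array([-0.2767369 ,  0.15397429, -0.13489759]), 'moment': array([-0.04624454, -0.00497168, -0.04645332]), 'grip_force': 0.0, 'grip_width': 0.08524349873893629} 0.0187
{'intrinsics': array([[460.55416992,   0.        , 321.57261989],
       [  0.        , 460.55416992, 230.23249035],
       [  0.        ,   0.        ,   1.        ]]), 'R': array([[ 0.01192083, -0.99969472, -0.02164176],
       [-0.9922379 , -0.00914714, -0.12401724],
       [ 0.12378142,  0.02295216, -0.99204403]]), 't': array([0.00925813, 0.57494843, 0.776834
[... 211 characters left out ...]
57,  0.01282762],
       [ 0.55379411, -0.51938528, -0.65080797],
       [-0.46307612,  0.45746702, -0.759134  ]]), 't': array([-0.40079115, -0.28462083,  1.19134637])}
{'intrinsics': array([[349.06289209,   0.        , 319.62256523],
       [  0.        , 349.06289209, 238.07706046],
       [  0.        ,   0.        ,   1.        ]]), 'tool_from_camera': array([[ 8.49264361e-04, -9.50616323e-01, -3.10367339e-01,
         7.85545144e-02],
       [ 9.99999424e-01,  1.01112475e-03, -3.60630155e-04,
         1.37328890e-03],
       [ 6.56641010e-04, -3.10366854e-01,  9.50616634e-01,
        -1.40456189e-01],
       [ 0.00000000e+00,  0.00000000e+00,  0.00000000e+00,
         1.00000000e+00]])}
```

View pics/top0.png

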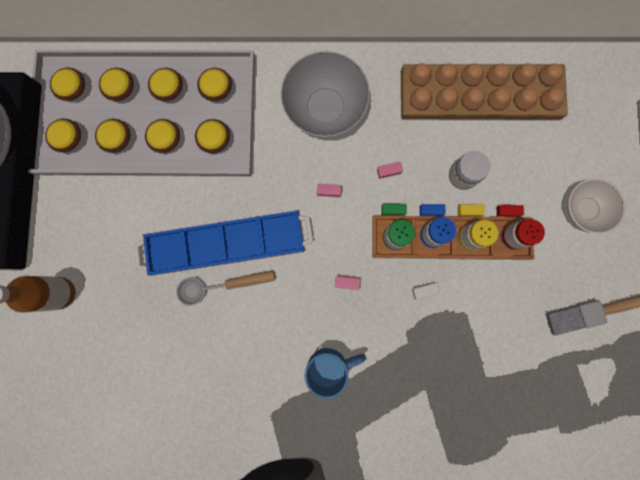

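View pics/scene0.png

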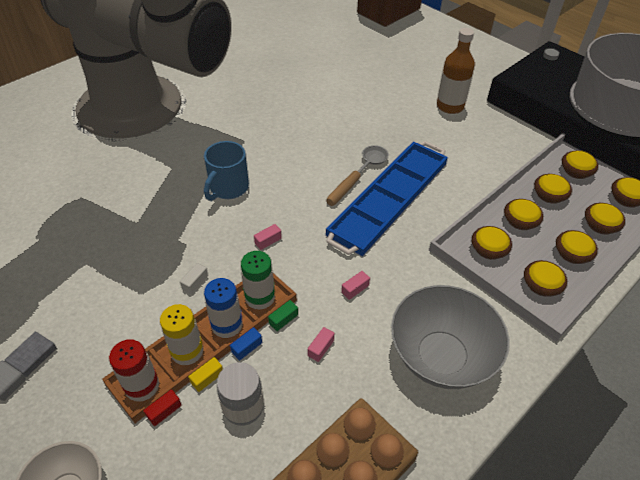

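The top view shows the wooden rack on the right, with jar lids left to right of green (401,233), blue (440,231), yellow (484,233) and red (530,232). Their tags are in the same order at (394,209), (432,210), (472,210) and (511,210). The caddy is at (225,242).

Possible look-alikes:
- Grey jar (470,168), with no coloured lid.
- Pink blocks (329,190), (389,170) and (347,282), and a white block (426,291), none of them tags.
- Blue mug (328,372).
- Yellow muffins at the upper left.

I'm choosing the coloured-lid jars that stand in the rack.

```bash
cat > h.py <<'E'
import numpy as np, cv2
from cell import robot
def cast(P,uv,z,R=None,t=None):
    K=P["intrinsics"]; R=P["R"] if R is None else R; t=P["t"] if t is None else t
    uv=np.atleast_2d(uv).astype(float)
    d=(R.T@np.linalg.inv(K)@np.c_[uv,np.ones(len(uv))].T).T; C=-R.T@t
    return C+d*((z-C[2])/d[:,2])[:,None]
HUE={'red':[(0,6),(174,180)],'yellow':[(22,33)],'green':[(50,80)],'blue':[(105,125)]}
def mask(im,c,s=130,v=50):
    h=cv2.cvtColor(im,cv2.COLOR_RGB2HSV); m=np.zeros(h.shape[:2],np.uint8)
    for a,b in HUE[c]: m|=cv2.inRange(h,(a,s,v),(b,255,255))
    return m
def comps(m,amin=60):
    n,l,s,c=cv2.connectedComponentsWithStats(m)
    return [(int(s[i,4]),c[i].round(1),l==i,s[i,:4]) for i in range(1,n) if s[i,4]>=amin]
E
python3 - <<'E'
from h import *
im=robot.read_camera("top"); P=robot.camera_params("top")
cv2.imwrite("pics/crop1.png",cv2.resize(im[190:300,130:560,::-1],None,fx=1.8,fy=1.8,interpolation=cv2.INTER_CUBIC))
print("cam",-P["R"].T@P["t"])
for c in HUE:
    for a,ce,m,b in comps(mask(im,c)):
        if 130<ce[0]<560 and 190<ce[1]<300: print(c,a,ce,b,"z.084",cast(P,ce,.084)[0].round(4)[:2],"z.02",cast(P,ce,.02)[0].round(4)[:2])
m=max(comps(mask(im,'blue')),key=lambda q:q[0])[2]
cn=max(cv2.findContours(m.astype(np.uint8),0,1)[0],key=cv2.contourArea)[:,0]
for z in (.018,):
    w=cast(P,cn,z)[:,:2].astype(np.float32); r=cv2.minAreaRect(w); print(z,r,cv2.boxPoints(r))
E
```

```text
cam [ 0.47421754 -0.0033156   0.84215825]
red 290 [509.8 210.4] [497 205  27  12] z.084 [ 0.6047 -0.2967] z.02 [ 0.6158 -0.3214]
red 587 [529.4 231.7] [516 219  28  27] z.084 [ 0.5695 -0.3272] z.02 [ 0.5776 -0.3546]
red 67 [505.1 237.8] [502 225  12  24] z.084 [ 0.5591 -0.2873] z.02 [ 0.5662 -0.3113]
yellow 274 [470.9 210. ] [458 205  26  11] z.084 [ 0.6049 -0.2328] z.02 [ 0.6159 -0.2522]
yellow 597 [483.5 232.7] [470 220  28  27] z.084 [ 0.5672 -0.2524] z.02 [ 0.575  -0.2734]
green 233 [393.4 208.7] [382 204  24  11] z.084 [ 0.606  -0.1048] z.02 [ 0.6171 -0.1134]
green 489 [400.9 232.2] [389 220  25  25] z.084 [ 0.5667 -0.1169] z.02 [ 0.5746 -0.1265]
blue 251 [432.2 209.6] [420 205  25  11] z.084 [ 0.605 -0.169] z.02 [ 0.6161 -0.183 ]
blue 6372 [222.7 242.6] [144 211 160  64] z.084 [0.5466 0.1783] z.02 [0.5527 0.1936]
blue 534 [441.7 229.9] [429 217  27  26] z.084 [ 0.5712 -0.184 ] z.02 [ 0.5794 -0.1993]
0.018 ((0.5530940890312195, 0.19416463375091553), (0.07404614984989166, 0.28459474444389343), 9.455557823181152) [[0.49319702 0.32844642]
 [0.539951   0.04771837]
 [0.61299115 0.05988285]
 [0.56623715 0.3406109 ]]
```

View pics/crop1.png

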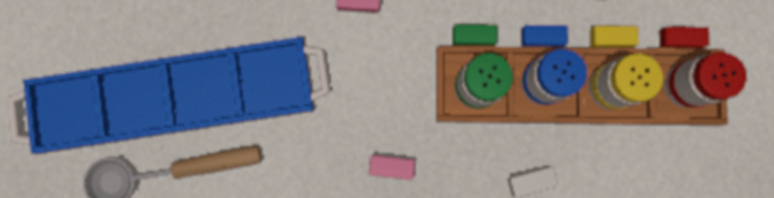

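Crop 1 confirms the coloured jars stand in bays beside tags of the same colours, and the caddy is empty. First I rotate the tool so its x axis lies along world +y, then travel to a spot above green.

Call:
play_rows(plan=[[-1, 0, 0, 0, -0.093], [-1, 0, 0, 0, -0.093], [-1, 0, 0, 0, -0.093], [-1, 0, 0, 0, -0.093], [-1, 0, 0, 0, -0.093], [-1, 0, 0, 0, -0.093], [-1, 0, 0, 0, -0.093], [-1, 0, 0, 0, -0.092], [-1, 1, 1, 0, 0], [-1, 1, 1, 0, 0], [-1, 1, 1, 0, 0], [-1, 1, 1, 0, 0], [-1, 1, 1, 0, 0], [-1, 1, 1, 0, 0], [-1, 1, 1, 0, 0], [-1, 1, 1, 0, 0], [-1, 1, 1, 0, 0], [-1, 1, 1, 0, 0], [-1, 1, 1, 0, 0], [-1, 0.5, 0.5, 0, 0]], squeeze=50)

```text
t: 2.15
tool_pos: [0.5191, -0.1849, 0.2309]
tool_rot: [0.709, 0.706, 0.0, -0.0]
wrist_force: [-0.4, -0.3, -0.3]
grip_width: 0.0856
grip_force: 0.0
```

Call:
play_rows(plan=[[-1, 0.7, 0.5, 0, 0], [-1, 0.7, 0.5, 0, 0], [-1, 0.7, 0.5, 0, 0], [-1, 0.3, 0.2, 0, 0], [-1, 0, 0, 0, 0]])

```text
t: 2.65
tool_pos: [0.5607, -0.1266, 0.2309]
tool_rot: [0.709, 0.705, -0.0, -0.0]
wrist_force: [-0.4, -0.1, 0.2]
grip_width: 0.0855
grip_force: 0.0
```

```bash
cat >> h.py <<'E'
from scipy.spatial.transform import Rotation as Ro
def wrist():
    s=robot.state(); im=robot.read_camera("wrist"); P=robot.camera_params("wrist")
    T=np.eye(4); T[:3,:3]=Ro.from_quat(s["tool_rot"]).as_matrix(); T[:3,3]=s["tool_pos"]
    W=np.linalg.inv(T@P["tool_from_camera"]); return im,P,W[:3,:3],W[:3,3],s
def go(x,y,z,yaw=None):
    s=robot.state(); R=Ro.from_quat(s["tool_rot"]).as_matrix()
    a=np.arctan2(R[1,0],R[0,0]); d=R.T@(np.array([x,y,z])-s["tool_pos"])
    print("t",round(s["t"],2),"at",s["tool_pos"].round(4),"yaw",a.round(4),"shares",(d/.025).round(2),"twist",None if yaw is None else round(-(yaw-a)/1.5,3))
E
python3 - <<'E'
from h import *
im,P,R,t,s=wrist(); cv2.imwrite("pics/w1.png",im[:,:,::-1])
for c in HUE:
    for a,ce,m,b in comps(mask(im,c),300): print(c,a,ce,b,cast(P,ce,.094,R,t)[0].round(4)[:2],cast(P,ce,.084,R,t)[0].round(4)[:2])
go(.567,-.117,.04,1.565)
E
```

```text
red 673 [366.4 360.8] [357 342  20  39] [ 0.6038 -0.2608] [ 0.6053 -0.2684]
red 1105 [327.9 403.3] [308 387  42  34] [ 0.5677 -0.3105] [ 0.5679 -0.3199]
yellow 745 [368.6 310.4] [359 291  20  40] [ 0.6038 -0.2072] [ 0.6053 -0.213 ]
yellow 1717 [326.1 346.6] [304 323  46  48] [ 0.5658 -0.2451] [ 0.566  -0.2521]
green 827 [374.8 191.7] [364 171  22  43] [ 0.6045 -0.1001] [ 0.6061 -0.102 ]
green 1924 [325.7 211.2] [300 185  52  53] [ 0.5652 -0.116 ] [ 0.5654 -0.1184]
blue 714 [321.9   5.4] [294   0  67  18] [0.5624 0.029 ] [0.5625 0.0318]
blue 820 [371.3 254.3] [361 234  22  42] [ 0.604  -0.1536] [ 0.6055 -0.1574]
blue 1870 [330.6 282.5] [307 258  48  50] [ 0.5696 -0.1798] [ 0.5699 -0.1845]
t 2.7 at [ 0.5603 -0.1274  0.231 ] yaw 1.5652 shares [0.42 0.27 7.64] twist 0.0
```

View pics/w1.png

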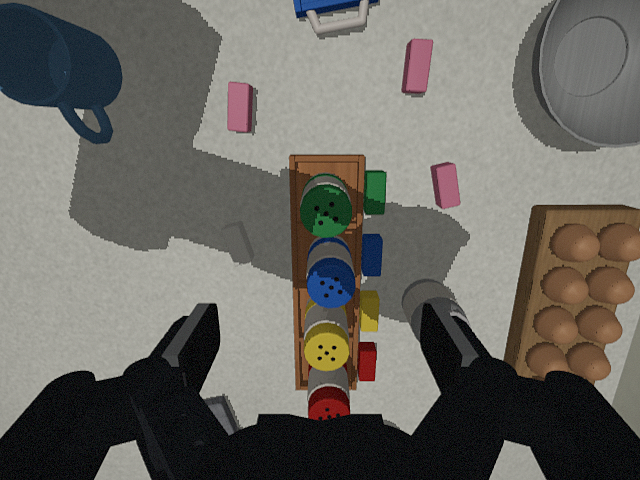

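The wrist view shows all four jars aligned with the tool, and the lids agree with the top view: green lid at (326,211), blue (331,283), yellow (326,347) and red (328,403). Now I descend on green and grip.

Call:
play_rows(plan=[[-1, 0.42, 0.22, 0.6, 0], [-1, 0, 0, 1, 0], [-1, 0, 0, 1, 0], [-1, 0, 0, 1, 0], [-1, 0, 0, 1, 0], [-1, 0, 0, 1, 0], [-1, 0, 0, 1, 0], [-1, 0, 0, 0.7, 0], [-1, 0, 0, 0.3, 0], [1, 0, 0, 0, 0], [1, 0, 0, 0, 0], [1, 0, 0, 0, 0], [1, 0, 0, 0, 0], [1, 0, 0, 0, 0], [1, 0, 0, 0, 0], [1, 0, 0, 0, 0]], squeeze=50)

```text
t: 4.3
tool_pos: [0.5668, -0.1175, 0.0427]
tool_rot: [0.709, 0.705, 0.0, 0.001]
wrist_force: [-1.7, -1.1, 5.9]
grip_width: 0.0447
grip_force: 51.3
```

Green is gripped. I lift it, carry it to above the rightmost bay and twist.

Call:
play_rows(plan=[[1, 0, 0, -0.5, 0], [1, 0, 0, -1, 0], [1, 0, 0, -1, 0], [1, 0, 0, -1, 0], [1, 0, 0, -1, 0], [1, 0, 0, -0.5, 0], [1, 0.5, 0, 0, 0], [1, 1, 0, 0, 0], [1, 1, 0, 0, 0], [1, 1, 0, 0, 0], [1, 1, 0, 0, 0], [1, 1, 0, 0, 0], [1, 1, 0, 0, 0], [1, 1, 0.14, 0, 0], [1, 0.5, 0, 0, 0], [1, 0.3, 0, 0, -0.057], [1, 0, 0, 0, -0.057], [1, 0, 0, 0, 0], [1, 0, 0, 0, 0]])

```text
t: 6.2
tool_pos: [0.5705, 0.0904, 0.1656]
tool_rot: [0.647, 0.762, -0.001, -0.0]
wrist_force: [-0.6, -0.6, -0.8]
grip_width: 0.0448
grip_force: 51.4
```

Run:
```python
from h import *
im,P,R,t,s=wrist(); cv2.imwrite("pics/w2.png",im[:,:,::-1])
m=max(comps(mask(im,'blue'),300),key=lambda q:q[0])
print(m[0],m[1],m[3])
go(.5703,.0906,.045,1.736); print(s["wrist_force"],s["grip_width"])
```

```text
23189 [320.2 117. ] [268   0 105 261]
t 6.25 at [0.5706 0.0903 0.1658] yaw 1.733 shares [ 0.01 -0.01  4.83] twist -0.002
[-0.58032196 -0.59184591 -0.83306257] 0.04475943389340102
```

View pics/w2.png

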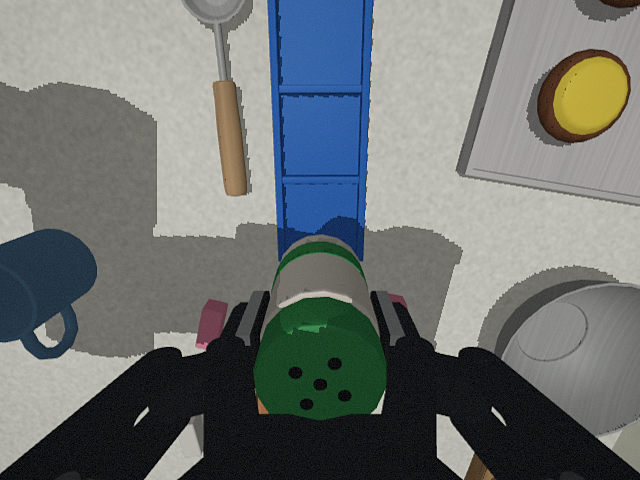

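The gripped jar is upright above the caddy, with the dividers at about (322,180) and (320,90). I'll use these as a quick check on the caddy pose.

Run:
```python
from h import *
im=cv2.imread("pics/w2.png")[:,:,::-1].copy(); P=robot.camera_params("wrist")
s=robot.state(); T=np.eye(4); T[:3,:3]=Ro.from_quat(s["tool_rot"]).as_matrix(); T[:3,3]=s["tool_pos"]
W=np.linalg.inv(T@P["tool_from_camera"]);R,t=W[:3,:3],W[:3,3]
m=mask(im,'blue')
for v in (20,60,130,200):
    u=np.where(m[v,250:400])[0]+250; e=cast(P,[(u[0],v),(u[-1],v)],.018,R,t)[:,:2]; print(v,u[0],u[-1],e.round(4).tolist(),e.mean(0).round(4), "x-exp at y",(.5531-.1665*(e.mean(0)[1]-.1942)).round(4))
print(cast(P,[(322,180),(320,90)],.018,R,t).round(4),"exp [.5645 .1251],[.553 .194]")
```

```text
20 269 371 [[0.5095, 0.2319], [0.5821, 0.2438]] [0.5458 0.2379] x-exp at y 0.5458
60 270 370 [[0.5133, 0.2062], [0.5868, 0.2182]] [0.55   0.2122] x-exp at y 0.5501
130 273 367 [[0.5215, 0.157], [0.5947, 0.169]] [0.5581 0.163 ] x-exp at y 0.5583
200 276 364 [[0.5308, 0.1017], [0.6036, 0.1137]] [0.5672 0.1077] x-exp at y 0.5675
[[0.5662 0.1245 0.018 ]
 [0.5534 0.1918 0.018 ]] exp [.5645 .1251],[.553 .194]
```

The wrist view and top view agree to within 2 mm. Lowering green and releasing it.

Call:
play_rows(plan=[[1, 0, 0, 0.6, 0], [1, 0, 0, 1, 0], [1, 0, 0, 1, 0], [1, 0, 0, 1, 0], [1, 0, 0, 0.7, 0], [1, 0, 0, 0.4, 0], [1, 0, 0, 0.17, 0], [1, 0, 0, 0, 0], [1, 0, 0, 0, 0], [-1, 0, 0, 0, 0], [-1, 0, 0, 0, 0], [-1, 0, 0, 0, 0], [-1, 0, 0, 0, 0], [-1, 0, 0, 0, 0], [-1, 0, 0, -1, 0], [-1, 0, 0, -1, 0], [-1, 0, 0, -1, 0], [-1, 0, 0, -1, 0]])

```text
t: 8.05
tool_pos: [0.5708, 0.0905, 0.1455]
tool_rot: [0.647, 0.763, -0.0, -0.0]
wrist_force: [-0.5, -0.4, -0.9]
grip_width: 0.085
grip_force: 0.0
```

Run:
```python
from h import *
go(.570,-.184,.043,1.565)
```

```text
t 8.05 at [0.5708 0.0905 0.1455] yaw 1.7352 shares [-10.82  -1.83   4.1 ] twist 0.113
```

Call:
play_rows(plan=[[-1, 0, 0, 0, 0.057], [-1, 0, 0, 0, 0.056], [-1, -0.5, 0, 0, 0], [-1, -1, 0, 0, 0], [-1, -1, 0, 0, 0], [-1, -1, 0, 0, 0], [-1, -1, 0, 0, 0], [-1, -1, 0, 0, 0], [-1, -1, 0, 0, 0], [-1, -1, 0, 0, 0], [-1, -1, 0, 0, 0], [-1, -1, 0, 0, 0], [-1, -1, 0, 0, 0], [-1, -0.48, -0.03, 0, 0], [-1, 0, 0, 0.5, 0], [-1, 0, 0, 1, 0]])

```text
t: 9.65
tool_pos: [0.5696, -0.1842, 0.1076]
tool_rot: [0.709, 0.705, 0.001, 0.002]
wrist_force: [0.0, -0.1, 0.3]
grip_width: 0.0852
grip_force: 0.0
```

Run:
```python
from h import *
go(.570,-.184,.043,1.565)
```

```text
t 9.65 at [ 0.5696 -0.1842  0.1076] yaw 1.5661 shares [0.01 0.01 2.58] twist 0.001
```

Call:
play_rows(plan=[[-1, 0, 0, 1, 0], [-1, 0, 0, 0.9, 0], [-1, 0, 0, 0.5, 0], [-1, 0, 0, 0.18, 0], [-1, 0, 0, 0, 0], [1, 0, 0, 0, 0], [1, 0, 0, 0, 0], [1, 0, 0, 0, 0], [1, 0, 0, 0, 0], [1, 0, 0, 0, 0], [1, 0, 0, 0, 0], [1, 0, 0, 0, 0]])

```text
t: 10.85
tool_pos: [0.5695, -0.1843, 0.0438]
tool_rot: [0.709, 0.705, 0.0, 0.001]
wrist_force: [0.3, 0.8, 5.1]
grip_width: 0.0447
grip_force: 50.5
```

Call:
play_rows(plan=[[1, 0, 0, -0.7, 0], [1, 0, 0, -1, 0], [1, 0, 0, -1, 0], [1, 0, 0, -1, 0], [1, 0, 0, -1, 0], [1, 0.5, 0, -0.5, 0], [1, 1, 0, 0, 0], [1, 1, 0, 0, 0], [1, 1, 0, 0, 0], [1, 1, 0, 0, 0], [1, 1, 0, 0, 0], [1, 1, 0, 0, 0], [1, 1, 0, 0, 0], [1, 1, 0, 0, 0], [1, 1, -0.2, 0, 0], [1, 1, -0.2, 0, 0], [1, 1, 0, 0, 0], [1, 1, 0, 0, 0], [1, 0.7, 0, 0, 0], [1, 0.5, 0, 0, -0.1]])

```text
t: 12.85
tool_pos: [0.5593, 0.1607, 0.1716]
tool_rot: [0.653, 0.758, -0.001, -0.001]
wrist_force: [0.0, -0.1, -1.0]
grip_width: 0.0443
grip_force: 51.6
```

Call:
play_rows(plan=[[1, 0, 0, 0, -0.013], [1, 0, 0, 0, 0], [1, 0, 0, 0, 0]])

```text
t: 13.15
tool_pos: [0.5602, 0.158, 0.1722]
tool_rot: [0.648, 0.762, -0.0, -0.0]
wrist_force: [-1.1, 0.4, -2.0]
grip_width: 0.0445
grip_force: 51.6
```

Run:
```python
from h import *
go(.5588,.1597,.045,1.736)
```

```text
t 13.15 at [0.5602 0.158  0.1722] yaw 1.7323 shares [ 0.08 -0.04  5.09] twist -0.002
```

Placing blue in its bay, then rising.

Call:
play_rows(plan=[[1, 0.08, -0.04, 0.6, 0], [1, 0, 0, 1, 0], [1, 0, 0, 1, 0], [1, 0, 0, 1, 0], [1, 0, 0, 0.8, 0], [1, 0, 0, 0.5, 0], [1, 0, 0, 0.19, 0], [1, 0, 0, 0, 0], [1, 0, 0, 0, 0], [-1, 0, 0, 0, 0], [-1, 0, 0, 0, 0], [-1, 0, 0, 0, 0], [-1, 0, 0, 0, 0], [-1, 0, 0, 0, 0], [-1, 0, 0, -1, 0], [-1, 0, 0, -1, 0], [-1, 0, 0, -1, 0], [-1, 0, 0, -1, 0]])

```text
t: 14.95
tool_pos: [0.5591, 0.1604, 0.1463]
tool_rot: [0.647, 0.763, -0.0, -0.0]
wrist_force: [0.3, 0.7, -0.2]
grip_width: 0.0853
grip_force: 0.0
```

Run:
```python
from h import *
go(.566,-.252,.043,1.565)
im=robot.read_camera("top"); P=robot.camera_params("top")
cv2.imwrite("pics/top2.png",im[:,:,::-1])
```

```text
t 14.95 at [0.5591 0.1604 0.1463] yaw 1.7353 shares [-16.32  -2.43   4.13] twist 0.114
```

View pics/top2.png

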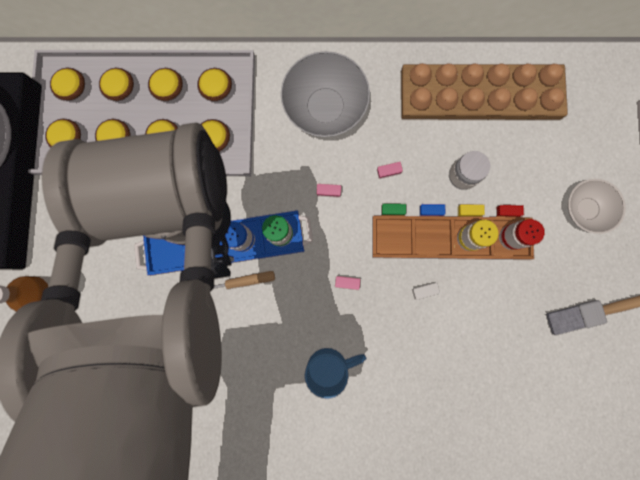

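Top view: green (277,229) and blue (237,237) stand in the two right bays of the caddy. Yellow (484,233) and red (530,232) remain, and the grey jar (470,168) is clear of the fingers. Next is yellow.

Call:
play_rows(plan=[[-1, 0, 0, 0, 0.057], [-1, 0, 0, 0, 0.057], [-1, -0.5, 0, 0, 0], [-1, -1, 0, 0, 0], [-1, -1, 0, 0, 0], [-1, -1, 0, 0, 0], [-1, -1, 0, 0, 0], [-1, -1, 0, 0, 0], [-1, -1, 0, 0, 0], [-1, -1, 0, 0, 0], [-1, -1, 0, 0, 0], [-1, -1, 0, 0, 0], [-1, -1, 0.14, 0, 0], [-1, -1, 0.14, 0, 0], [-1, -1, 0, 0, 0], [-1, -1, 0, 0, 0], [-1, -1, 0, 0, 0], [-1, -1, 0, 0, 0], [-1, -1, 0, 0, 0]])

```text
t: 16.9
tool_pos: [0.5628, -0.254, 0.145]
tool_rot: [0.709, 0.706, -0.0, -0.0]
wrist_force: [0.3, 0.1, 0.6]
grip_width: 0.0852
grip_force: 0.0
```

Call:
play_rows(plan=[[-1, 0, 0, 0.5, 0], [-1, 0, 0, 0.5, 0]])

```text
t: 17.1
tool_pos: [0.5629, -0.2529, 0.1194]
tool_rot: [0.709, 0.705, 0.0, -0.0]
wrist_force: [0.3, -0.1, -0.8]
grip_width: 0.0855
grip_force: 0.0
```

Run:
```python
from h import *
go(.566,-.252,.043,1.565)
```

```text
t 17.1 at [ 0.5629 -0.2529  0.1194] yaw 1.5643 shares [0.04 0.12 3.05] twist -0.0
```

Call:
play_rows(plan=[[-1, 0.04, 0.12, 1, 0], [-1, 0, 0, 1, 0], [-1, 0, 0, 0.6, 0], [-1, 0, 0, 0.35, 0], [-1, 0, 0, 0.1, 0], [-1, 0, 0, 0, 0], [1, 0, 0, 0, 0], [1, 0, 0, 0, 0], [1, 0, 0, 0, 0], [1, 0, 0, 0, 0], [1, 0, 0, 0, 0], [1, 0, 0, 0, 0], [1, 0, 0, 0, 0]])

```text
t: 18.4
tool_pos: [0.5669, -0.2515, 0.0451]
tool_rot: [0.709, 0.705, 0.0, 0.001]
wrist_force: [-0.3, 0.2, 5.4]
grip_width: 0.0444
grip_force: 51.1
```

Call:
play_rows(plan=[[1, 0, 0, -0.7, 0], [1, 0, 0, -1, 0], [1, 0, 0, -1, 0], [1, 0, 0, -1, 0], [1, 0, 0, -1, 0], [1, 0.5, 0, -0.5, 0], [1, 1, 0, 0, 0], [1, 1, 0, 0, 0], [1, 1, 0, 0, 0], [1, 1, 0, 0, 0], [1, 1, 0, 0, 0], [1, 1, 0, 0, 0], [1, 1, 0, 0, 0], [1, 1, 0, 0, 0], [1, 1, -0.2, 0, 0], [1, 1, -0.2, 0, 0], [1, 1, -0.2, 0, 0], [1, 1, -0.18, 0, 0]])

```text
t: 20.2
tool_pos: [0.5479, 0.0632, 0.1732]
tool_rot: [0.709, 0.705, -0.0, -0.001]
wrist_force: [0.1, -0.1, -1.5]
grip_width: 0.0448
grip_force: 51.2
```

Call:
play_rows(plan=[[1, 1, 0, 0, 0], [1, 1, 0, 0, 0], [1, 1, 0, 0, 0], [1, 1, 0, 0, 0], [1, 1, 0, 0, 0], [1, 1, 0, 0, 0], [1, 0.6, 0, 0, 0], [1, 0.1, 0, 0, -0.057], [1, 0, 0, 0, -0.057], [1, 0, 0, 0, 0], [1, 0, 0, 0, 0]])

```text
t: 21.3
tool_pos: [0.5498, 0.2288, 0.1737]
tool_rot: [0.648, 0.762, -0.0, -0.0]
wrist_force: [0.1, 0.4, -0.9]
grip_width: 0.0448
grip_force: 51.2
```

Run:
```python
from h import *
go(.5474,.2287,.046,1.736)
```

```text
t 21.3 at [0.5498 0.2288 0.1737] yaw 1.733 shares [ 0.01 -0.09  5.11] twist -0.002
```

Call:
play_rows(plan=[[1, 0, -0.09, 0.6, 0], [1, 0, 0, 1, 0], [1, 0, 0, 1, 0], [1, 0, 0, 1, 0], [1, 0, 0, 0.8, 0], [1, 0, 0, 0.5, 0], [1, 0, 0, 0.21, 0], [1, 0, 0, 0, 0], [1, 0, 0, 0, 0], [-1, 0, 0, 0, 0], [-1, 0, 0, 0, 0], [-1, 0, 0, 0, 0], [-1, 0, 0, 0, 0], [-1, 0, 0, 0, 0], [-1, 0, 0, -1, 0], [-1, 0, 0, -1, 0], [-1, 0, 0, -1, 0], [-1, 0, 0, -1, 0]])

```text
t: 23.1
tool_pos: [0.5478, 0.2285, 0.1472]
tool_rot: [0.647, 0.763, -0.0, 0.0]
wrist_force: [0.3, -0.3, -0.6]
grip_width: 0.0856
grip_force: 0.0
```

Run:
```python
from h import *
go(.569,-.325,.043,1.565)
```

```text
t 23.1 at [0.5478 0.2285 0.1472] yaw 1.7353 shares [-21.98  -2.79   4.17] twist 0.114
```

Call:
play_rows(plan=[[-1, 0, 0, 0, 0.057], [-1, 0, 0, 0, 0.057], [-1, -0.6, 0, 0, 0], [-1, -1, 0, 0, 0], [-1, -1, 0, 0, 0], [-1, -1, 0, 0, 0], [-1, -1, 0, 0, 0], [-1, -1, 0, 0, 0], [-1, -1, 0, 0, 0], [-1, -1, 0, 0, 0], [-1, -1, 0, 0, 0], [-1, -1, 0, 0, 0], [-1, -1, 0.3, 0, 0], [-1, -1, 0.3, 0, 0], [-1, -1, 0.3, 0, 0], [-1, -1, 0, 0, 0]])

```text
t: 24.7
tool_pos: [0.5682, -0.1137, 0.146]
tool_rot: [0.709, 0.706, -0.0, 0.0]
wrist_force: [0.4, -0.1, 0.5]
grip_width: 0.0852
grip_force: 0.0
```

Call:
play_rows(plan=[[-1, -1, 0, 0, 0], [-1, -1, 0, 0, 0], [-1, -1, 0, 0, 0], [-1, -1, 0, 0, 0], [-1, -1, 0, 0, 0], [-1, -1, 0, 0, 0], [-1, -1, 0, 0, 0], [-1, -1, 0, 0, 0], [-1, -0.54, 0, 0, 0], [-1, 0, 0, 0, 0], [-1, 0, 0, 0, 0]])

```text
t: 25.8
tool_pos: [0.5664, -0.3246, 0.146]
tool_rot: [0.709, 0.705, 0.0, -0.001]
wrist_force: [0.1, 0.0, -0.4]
grip_width: 0.0854
grip_force: 0.0
```

Run:
```python
from h import *
im,P,R,t,s=wrist(); cv2.imwrite("pics/w3.png",im[:,:,::-1])
for a,ce,m,b in comps(mask(im,'red'),300): print(a,ce,b,cast(P,ce,.084,R,t)[0].round(4)[:2])
go(.569,-.325,.043,1.565)
```

```text
1521 [381.4 225.1] [367 197  30  57] [ 0.6035 -0.3046]
3838 [323.7 261.1] [288 226  72  72] [ 0.5687 -0.3278]
t 25.85 at [ 0.5667 -0.3241  0.1462] yaw 1.5653 shares [-0.04  0.09  4.13] twist 0.0
```

View pics/w3.png

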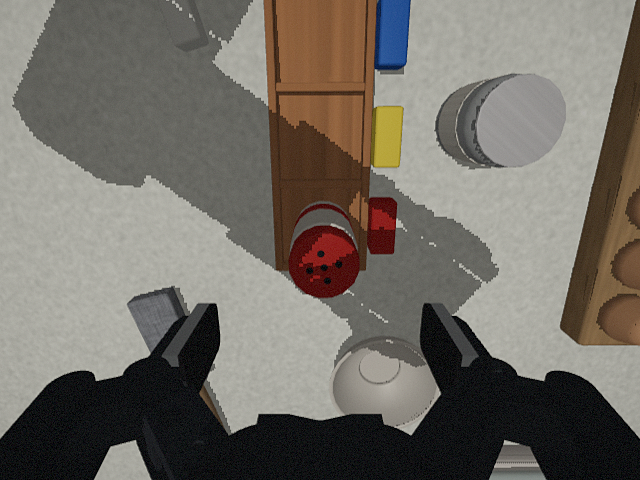

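Red lid at (324,261), so the jar is at y = -0.328 and I need a small shift. The bowl and grey jar are clear of the fingers.

Call:
play_rows(plan=[[-1, -0.15, 0.09, 0.6, 0], [-1, 0, 0, 1, 0], [-1, 0, 0, 1, 0], [-1, 0, 0, 0.8, 0], [-1, 0, 0, 0.5, 0], [-1, 0, 0, 0.23, 0], [-1, 0, 0, 0, 0], [1, 0, 0, 0, 0], [1, 0, 0, 0, 0], [1, 0, 0, 0, 0], [1, 0, 0, 0, 0], [1, 0, 0, 0, 0], [1, 0, 0, 0, 0], [1, 0, 0, 0, 0]])

```text
t: 27.25
tool_pos: [0.5695, -0.3293, 0.0443]
tool_rot: [0.709, 0.705, 0.0, 0.001]
wrist_force: [-1.2, -0.2, 5.6]
grip_width: 0.0449
grip_force: 51.3
```

Call:
play_rows(plan=[[1, 0, 0, -0.7, 0], [1, 0, 0, -1, 0], [1, 0, 0, -1, 0], [1, 0, 0, -1, 0], [1, 0, 0, -1, 0], [1, 0.5, 0, -0.5, 0], [1, 1, 0, 0, 0], [1, 1, 0, 0, 0], [1, 1, 0, 0, 0], [1, 1, 0, 0, 0], [1, 1, 0, 0, 0], [1, 1, 0, 0, 0], [1, 1, 0, 0, 0], [1, 1, 0, 0, 0], [1, 1, -0.2, 0, 0], [1, 1, -0.2, 0, 0], [1, 1, -0.2, 0, 0], [1, 1, -0.2, 0, 0]])

```text
t: 29.05
tool_pos: [0.5499, -0.0143, 0.1723]
tool_rot: [0.709, 0.705, -0.0, -0.001]
wrist_force: [0.2, -0.2, -1.8]
grip_width: 0.045
grip_force: 51.3
```

Call:
play_rows(plan=[[1, 1, -0.2, 0, 0], [1, 1, -0.2, 0, 0], [1, 1, -0.2, 0, 0], [1, 1, 0, 0, 0], [1, 1, 0, 0, 0], [1, 1, 0, 0, 0], [1, 1, 0, 0, 0], [1, 1, 0, 0, 0], [1, 1, 0, 0, 0], [1, 1, 0, 0, 0], [1, 1, 0, 0, 0], [1, 1, 0, 0, 0], [1, 0.5, 0, 0, 0], [1, 0.1, 0, 0, -0.057], [1, 0, 0, 0, -0.057], [1, 0, 0, 0, 0], [1, 0, 0, 0, 0]])

```text
t: 30.75
tool_pos: [0.5378, 0.2986, 0.1727]
tool_rot: [0.648, 0.762, -0.0, -0.0]
wrist_force: [0.1, -0.1, -1.4]
grip_width: 0.0445
grip_force: 51.3
```

Run:
```python
from h import *
go(.5358,.2978,.046,1.736)
```

```text
t 30.75 at [0.5378 0.2986 0.1727] yaw 1.7329 shares [-0.02 -0.08  5.07] twist -0.002
```

Placing red, releasing it, rising and moving off toward −y for a clear view.

Call:
play_rows(plan=[[1, -0.05, -0.08, 0.6, 0], [1, 0, 0, 1, 0], [1, 0, 0, 1, 0], [1, 0, 0, 1, 0], [1, 0, 0, 0.8, 0], [1, 0, 0, 0.5, 0], [1, 0, 0, 0.2, 0], [1, 0, 0, 0, 0], [1, 0, 0, 0, 0], [-1, 0, 0, 0, 0], [-1, 0, 0, 0, 0], [-1, 0, 0, 0, 0], [-1, 0, 0, 0, 0], [-1, 0, 0, 0, 0], [-1, 0, 0, -1, 0], [-1, 0, 0, -1, 0], [-1, 0, 0, -1, 0], [-1, 0, 0, -1, 0], [-1, 0, 0, -1, 0], [-1, 0, 0, -1, 0]])

```text
t: 32.75
tool_pos: [0.5362, 0.2973, 0.1966]
tool_rot: [0.647, 0.763, -0.0, 0.0]
wrist_force: [0.9, -1.1, -0.1]
grip_width: 0.0852
grip_force: 0.0
```

Call:
play_rows(plan=[[-1, -1, 0, -0.5, 0], [-1, -1, 0, -0.5, 0], [-1, -1, 0, 0, 0], [-1, -1, 0, 0, 0], [-1, -1, 0, 0, 0], [-1, -1, 0, 0, 0], [-1, -1, 0, 0, 0], [-1, -1, 0, 0, 0], [-1, -1, 0, 0, 0], [-1, -1, 0, 0, 0], [-1, -1, 0, 0, 0], [-1, -1, 0, 0, 0], [-1, -1, 0, 0, 0], [-1, -1, 0, 0, 0], [-1, -1, 0, 0, 0], [-1, -1, 0, 0, 0], [-1, -1, 0, 0, 0], [-1, 0, 0, 0, 0], [-1, 0, 0, 0, 0]])

```text
t: 34.65
tool_pos: [0.6058, -0.1221, 0.2203]
tool_rot: [0.647, 0.762, 0.0, -0.0]
wrist_force: [0.0, 1.3, -0.1]
grip_width: 0.0854
grip_force: 0.0
```

Run:
```python
from h import *
im=robot.read_camera("top"); P=robot.camera_params("top")
cv2.imwrite("pics/crop3.png",cv2.resize(im[180:300,120:420,::-1],None,fx=2.5,fy=2.5))
cv2.imwrite("pics/scene3.png",robot.read_camera("scene")[60:300,250:500,::-1].repeat(2,0).repeat(2,1))
o=np.array([.553,.194]); ex=np.array([.9865,.1643]); ey=np.array([-.1643,.9865])
for c in HUE:
    for a,ce,m,b in comps(mask(im,c),200):
        d=cast(P,ce,.084)[0][:2]-o; print(c,a,ce,"caddy xy",(d@ex).round(4),(d@ey).round(4)) if abs(d@ey)<.2 and abs(d@ex)<.03 else 0
print(robot.state()["t"],robot.state()["tool_pos"])
```

```text
red 551 [149.6 247.8] caddy xy 0.0014 0.1075
yellow 558 [192.2 241. ] caddy xy 0.0016 0.0356
green 483 [274.9 227.6] caddy xy 0.0025 -0.1039
blue 3298 [235.4 244.4] caddy xy -0.0152 -0.035
34.75 [ 0.60581254 -0.1210208   0.22050781]
```

View pics/crop3.png

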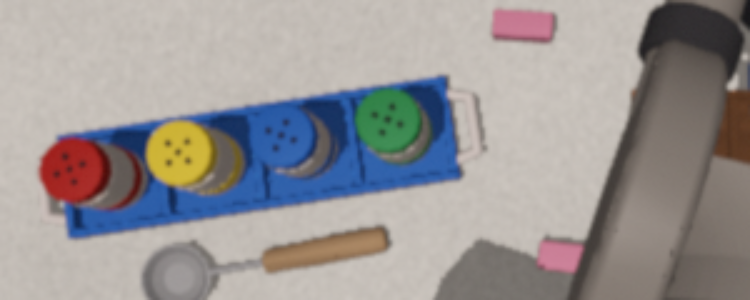

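View pics/scene3.png

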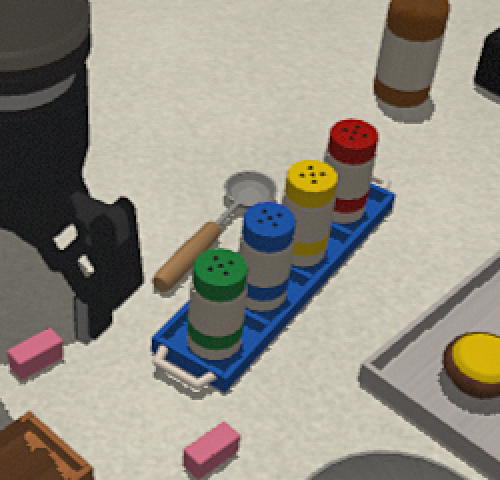

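The top crop shows red (75,170), yellow (180,152), blue (282,135) and green (388,119), left to right and one per bay. Red, yellow and green measure within 3 mm of their bay centres. Blue's lid merges with the caddy's blue in the mask, so I judge it by eye as centred. The scene crop shows all four upright, and the gripper is clear.

```bash
python3 -c "
from cell import robot
print(robot.job_done())"
```

```text
the job is handed in; nothing more can be done
None
```

I moved all four jars to the caddy in reverse order (red, yellow, blue, green from left to right), all upright and released, and handed the job in at about 35 s; no verdict was returned.

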